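Snap the cap onto the bottle

ROBOT

A 6-joint arm with a two-finger parallel gripper is mounted at the origin on a cart in front of the work surface, level with it; the furniture and walls round the work are solid. World frame = base frame: x ahead of the robot, y to its left, z up, the work surface at z = 0. Lengths are in mm, angles in rad, forces in N, time in s.
With the tool pointing down it reaches from about 275 to 1000 mm from the base axis. Payload 8.4 kg.
Tool frame: the origin (TCP) lies at the very end of the fingers, on their centre line; the grasp point (between the pads) lies 19 mm behind it; z points along the fingers, y is the line along which they close (so a half turn about z gives the same grasp; the last joint's range is limited). The gripper opens to 85 mm and grips with 20 to 120 N. Pads are 22 mm wide; open, the fingers measure 114 mm over their backs; the gripper's body (76 mm by 85 mm) begins 54 mm behind the grasp point. The pads swing forward as they close: fully open they stand 13 mm farther back than shut.
Start: joints at [1.112, 0.353, 1.633, -0, 1.155, -0.002], TCP at [275.673, 560.921, 231.281] pointing down, gripper open.
Joint ranges: [-2.63, 2.63], [-0.92, 2.1], [0.06, 2.66], [-1.3, 4.44], [0, 2.69], [-3.02, 3.02]. Speed limits (rad/s): [2.22, 2.22, 2.79, 3.14, 3.14, 3.14].

INTERFACE

Orientations are given as [roll, pitch, yaw] about the fixed x, y, z axes, in that order (R = Rz(yaw) Ry(pitch) Rx(roll)).
In Python, from rig import r, vision gives the robot as it stands. The module is installed in compiled form; this text tells all that it offers.
- The arm moves only by the tool play_rows, never from a script. Its argument "steps" is a list of rows, each an object with "delta_pos": the shift along the tool's x, y, z in cm, a list of three; "yaw": the turn about the tool's z in rad; "jaw": the opening in per cent of the stroke, from 0 (shut) to 100 (fully open). A call has exactly 8 rows; each row is the pose to reach, as a shift and turn from the pose commanded when the call began, along the tool's axes at that moment; what a row does not reach only later rows make up. A row lasts 1/10 s, in which the tool goes at most 50 mm and 8.59 degrees, less where a joint would pass 70% of its speed; a pose out of reach is approached as far as the arm can. A call with a gripper value outside its range is refused whole. The fingers move at their own pace and stop on an object; "grip_force" is the grip in N (left out, the last holds). Time passes only in rows, so rows that repeat a pose let the fingers close, or fill a call up. It gives the time, the measured TCP pose, the force, the opening and the grip force at its end, in the units of the state.
- r.sense(): the state, without advancing time (a new reading comes with each control period).
- vision.grab_frame(name): name is "side" or "top"; returns (picture, depth): 400x640x3 uint8, red, green, blue; 400x640 float32, mm along the optical axis (not along the pixel's ray), 0 where there is no reading.
- vision.calibration(name): a dict with "mtx" (3x3 intrinsics, pixels), "extrinsics" (4x4, takes a point from camera to world coordinates). Camera axes: x right, y down, z forward; pixel columns grow to the right and rows downward; lengths in mm; the calibration is good to about 2 mm. A picture is of the moment at which its call begins. calibration takes no time and is no camera call.
- r.sign_off(): hands the job in; it is judged then, once.
Trained networks look in the newest picture that a camera, given by its name, has taken for a name from the list of things; names that differ only in an ending like _2 or _b are one class to them, and where a whole thing is asked for, a point or a joint stands for the part that bears it (a point fixed in the world has none). Each returns a list of dicts, best first, with "conf" (0 to 1); they miss things now and then, are a little off and sometimes report something else, mostly with a low value. They report only what shows in the picture. A call takes as long as a camera call.
- vision.cut_out(camera, thing): "region" (400x640 bool, what is visible of it) and "uv" ([column, row] in pixels, amid what is visible of it).
- vision.landmark_of(camera, thing): "uv" ([column, row] in pixels: a listed point, or the origin of a listed thing).
The state is a dict: "clock": time; "qpos": joint angles; "qvel": joint speeds; "joint_efforts": joint torques, N m; "eef_pos": TCP position; "tcp_rot": TCP orientation; "contact_force": force on the tool from outside, world axes, zero at the start; "wrist_torque": the same for the moment, N m; "opening": opening from 0.0 (shut) to 1.0 (fully open); "grasp_force": force on a finger pad.
Only numpy, scipy, OpenCV 4.12 (cv2) and the standard library are available. Lean on these libraries where they do the work, as an engineer would, in place of code of your own. Each camera call takes 0.05 s, during which the arm holds its last target. There are 200 camera calls.

TASK

The bottle without a cap needs closing: take the cap that fits its neck, the middle-sized of the three in the organiser, set it straight on the neck and press it down until it clicks over the bead. Keep pressing after the click, so that the sealing liner is squeezed on the rim, and finish like that, still firmly holding the cap down. The bottle stays standing where it is, and everything else stays in its place.

Things in the scene. Friction and masses are not known exactly. Their poses are not given: they have to be found in the camera images.
- cap_center (a point): centre of the snap cap that fits, half-way up: round white plastic, 43 mm in diameter over its fine grip ribs, 31 mm tall, flat top with a flip lid, open below, about 0.07 kg. It stands upright in any one of the organiser's three compartments. z points up out of its top
- cap: the same cap, origin at the centre of its underside. The skirt's inner diameter is 35 mm; eight sprung snap lugs inside, 5 mm above its lower edge, grip the bottle's neck. The liner under its top gives 2 mm under about 10 N
- cap_liner: the cap's sealing liner: grey disc, 27 mm in diameter, 2 mm thick, under the cap's top, facing down; it is carried by the cap and presses on the bottle's rim; origin at the centre of its underside, 8.5 mm above the cap's centre
- wide_cap: a wider, lower white cap, 58 mm in diameter, 26 mm tall, in another compartment; too wide; origin at the centre of its underside
- narrow_cap: a slimmer, taller white cap, 30 mm in diameter, 36 mm tall, in the third compartment; too narrow; origin at the centre of its underside
- organiser: wooden drawer organiser, fixed, 125 x 292 mm, 20 mm tall, walls 4 mm, floor 4 mm thick; three compartments in a row along its y axis, each about 117 (its x) x 92 mm inside; origin at the centre of its underside. Mind the wall cabinet over the back of the worktop: its underside is 0.56 m up, its front, with the handles, about 0.55 m ahead of the robot
- bottle_rim (a point): centre of the open mouth, on the rim, 120 mm above the bottle's base; z up out of the mouth. Cap's centre relative to the rim: -1 mm, the lugs meet the neck's bead; -4 to -5 mm, they pass it with the click (the push rises to about 15 N, then drops and the cap pulls itself on); -8.5 mm, the liner meets the rim; -10.5 mm, it is fully squeezed
- bottle: the open green glass bottle, loose, about 0.5 kg, 66 mm in diameter up to 52 mm, shoulder narrowing to the neck at 79 mm; origin at the centre of its base, z up. The neck is 26 mm in diameter, chamfered to 20 mm at the rim, with a 31 mm bead 15 mm below the rim
- capped_bottle: a twin of the bottle with its cap already on, 127 mm tall; origin at the centre of its base. The open bottle and this one may stand either way round
- mug: small striped cup, 65 x 88 x 50 mm, towards the back left; origin at its base
- tin: food tin, 57 mm in diameter, 72 mm tall, towards the back; origin at its base
- spice_jar: spice jar, 47 mm in diameter, 98 mm tall, towards the back; origin at its base
- opener: flat steel bottle opener, 54 x 100 x 17 mm, lying left of the bottles; origin at its underside

How it is judged (in metres and radians):
On the way, in this order (a step that is already met when the one before it is completed fails the run):
1. the cap is lifted out of the organiser (height (world z) of cap_center above 0.07 m), for 0.2 s.
2. the cap has clicked over the bead, straight on the neck (z of cap_center in the frame of bottle_rim between -0.014 and -0.007 m and horizontal distance between cap_center and bottle_rim below 0.004 m and angle between the z axis of cap_center and the z axis of bottle_rim, either way round below 0.1 rad), for 0.2 s.
At the end, for the whole second after the job is handed in: Cap past the bead (centre 7 to 14 mm below the rim's level), within 4 mm and 0.1 rad of the neck's axis; gripper still on the cap, its liner pressing on the bottle's rim with over 3 N; bottle upright on the worktop (0.06 rad), at rest, within 40 mm of where it stood (all of step 2 and contact force between cap_liner and bottle above 3 N and contact force between any of the fingers, the arm and cap above 2 N and angle between bottle's own z axis and vertical below 0.06 rad and linear speed of bottle below 0.02 m/s and height (world z) of bottle below 0.004 m and distance of bottle from where it was at the start of the episode below 0.04 m); the arm keeps its last pose, push and grip.
It fails at once if the bottle tips or is lifted (angle between bottle's own z axis and vertical above 0.25 rad or height (world z) of bottle above 0.03 m).
It fails at once if one of the other two caps, the capped bottle, the mug, the tin, the spice jar or the opener is moved more than 40 mm (distance of any of wide_cap, narrow_cap, capped_bottle, mug, tin, spice_jar, opener from where it was at the start of the episode above 0.04 m).
It also fails if it takes over 38 s, if anything falls off the work surface, if the arm or the gripper's body presses on something with over 40 N, if the wrist force passes 120 N, or if a joint passes its speed limit or range.

## Working session

There is one attempt and no reset: what is moved stays moved. The work goes in short steps, Python scripts to look and compute and a tool call to move; the robot and the scene stay as the last step left them, time stands still between calls to the robot, and variables do not carry over. Pictures are saved under pics/ and viewed, at most 10 in all, crops included, and the job is handed in when it is done.

Besides the shell and the picture viewer there is one more tool, called after ">>>" by a JSON object that holds its "fn" and its "kwargs". play_rows: Moves the arm, as the interface text tells. Its arguments: {"type":"object","properties":{"steps":{"type":"array"},"grip_force":{"type":"number"}},"required":["steps"]}

```bash
mkdir -p pics; cat > h.py <<'E'
import numpy as np, cv2
from rig import r, vision
def K(c):
    d=vision.calibration(c); return np.array(d["mtx"]),np.array(d["extrinsics"])
def px(c,uv,d):
    m,T=K(c); p=np.linalg.inv(m)@[uv[0],uv[1],1]*d; return (T@np.r_[p,1])[:3]
def ray(c,uv):
    m,T=K(c); v=T[:3,:3]@(np.linalg.inv(m)@[uv[0],uv[1],1]); return T[:3,3],v/np.linalg.norm(v)
def tri(rays):
    A=0;b=0
    for o,v in rays:
        P=np.eye(3)-np.outer(v,v);A=A+P;b=b+P@o
    x=np.linalg.solve(A,b); return x,[np.linalg.norm((np.eye(3)-np.outer(v,v))@(x-o)) for o,v in rays]
def cloud(c,depth,mask):
    m,T=K(c); v,u=np.nonzero(mask&(depth>0)); d=depth[v,u]
    P=np.linalg.inv(m)@np.vstack([u*d,v*d,d]); return (T[:3,:3]@P).T+T[:3,3]
E
python3 - <<'E'
from h import *
np.set_printoptions(precision=1,suppress=True)
print(r.sense())
for c in("side","top"):
    im,d=vision.grab_frame(c); cv2.imwrite(f"pics/{c}0.png",im[:,:,::-1]); np.save(f"{c}0.npy",d)
    print(c,K(c)[1])
    for t in("cap_center","cap","wide_cap","narrow_cap","bottle_rim","bottle","capped_bottle"):
        for o in vision.landmark_of(c,t)[:2]: print(c,t,"lm",np.array(o["uv"]),round(o["conf"],2))
        for o in vision.cut_out(c,t)[:2]:
            P=cloud(c,d,o["region"])
            print("   cut",np.array(o["uv"]),round(o["conf"],2),len(P), np.percentile(P,[2,50,98],axis=0).ravel() if len(P) else "")
E
```

```text
{'clock': 0.0, 'qpos': array([ 1.1,  0.4,  1.6,  0. ,  1.2, -0. ]), 'qvel': array([ 0., -0., -0.,  0.,  0.,  0.]), 'joint_efforts': array([ -0. , -60.5, -34.2,   0. ,   0. ,  -0. ]), 'eef_pos': array([275.5, 560.5, 230.6]), 'tcp_rot': array([-3.1, -0. ,  2.7]), 'contact_force': array([-0.7,  0.9, -0.4]), 'wrist_torque': array([-0. ,  0.1, -0. ]), 'grasp_force': 0.0, 'opening': 1.0012934873046717}
side [[   1.     0.    -0.1  539.3]
 [   0.1   -0.6    0.8 -642.7]
 [  -0.    -0.8   -0.6  794. ]
 [   0.     0.     0.     1. ]]
side cap_center lm [295.7 318.9] 0.86
   cut [295.  320.9] 0.8 467 [ 436.8 -117.     5.7  456.2 -105.4   31.9  475.4  -78.1   35.6]
   cut [295.4 318.2] 0.77 465 [ 434.2 -116.9    7.3  455.3 -103.3   32.   475.3  -75.5   35.6]
   cut [347.3 158.3] 0.72 419 [524.9 407.3   0.9 552.2 438.9  31.9 579.  472.3  49. ]
side wide_cap lm [307.  284.4] 0.96
   cut [307.7 279.6] 0.86 599 [442.9 -27.    6.8 469.5  -7.   27.2 495.5  27.1  31.1]
side narrow_cap lm [314.7 254.8] 0.77
   cut [316.4 251.2] 0.75 229 [464.4  80.3   3.9 478.7  86.6  33.2 492.1 108.7  41. ]
   cut [311
[... 755 characters left out ...]

   cut [205.6 225.3] 0.22 487 [397.2 472.1   1.  420.5 521.   10.4 441.6 556.3  17.4]
top wide_cap lm [402.4 211.4] 0.93
   cut [407.  211.6] 0.78 383 [440.2 -24.8  25.5 465.3   0.6  29.3 488.4  26.1  33.2]
   cut [245.5 216.9] 0.68 655 [413.6 372.2  -1.5 443.8 394.7  69.8 474.8 435.9 120. ]
top narrow_cap lm [371.8 208.4] 0.53
   cut [249.1 215.7] 0.71 582 [416.1 371.9  19.9 443.3 393.8  71.6 472.6 427.9 120.1]
top bottle lm [248.2 218.5] 0.78
   cut [245.4 219.7] 0.9 624 [416.  372.1   5.  443.  394.6  70.7 472.9 432.3 120.1]
top capped_bottle lm [311.5 229.3] 0.98
top capped_bottle lm [403.9 213.4] 0.45
   cut [310.8 226.9] 0.78 505 [392.7 212.2  56.5 421.5 238.4 122.7 448.6 268.6 128.3]
```

```bash
python3 - <<'E'
from h import *
np.set_printoptions(precision=1,suppress=True)
ims={};D={}
for c in("side","top"):
    ims[c],D[c]=vision.grab_frame(c)
L={}
for t in("cap_center","cap","bottle","bottle_rim"):
    R=[]
    for c in("side","top"):
        o=vision.landmark_of(c,t); 
        if o: R.append(ray(c,o[0]["uv"])); print(c,t,o[0]["uv"],o[0]["conf"])
    if len(R)==2: print(t,*tri(R))
# top-surface points
for c in("side","top"):
    for t,lo,hi,ctr in(("cap",31,42,(453,-96)),("bottle",110,130,(446,402)),("capped_bottle",118,135,(421,238)),("bottle body",10,50,(446,402))):
        P=cloud(c,D[c],np.ones((400,640),bool)); m=(np.hypot(P[:,0]-ctr[0],P[:,1]-ctr[1])<45)&(P[:,2]>lo)&(P[:,2]<hi); P=P[m]
        if len(P)>3: print(c,t,len(P),P.min(0),P.mean(0),P.max(0),"mid",(P.min(0)+P.max(0))/2)
a=cv2.resize(ims["side"][120:400,220:420],None,fx=2.1,fy=2.1,interpolation=cv2.INTER_CUBIC)
b=cv2.resize(ims["top"][140:280,190:470],None,fx=2.1,fy=2.1,interpolation=cv2.INTER_CUBIC)
cv2.imwrite("pics/a.png",a[:,:,::-1]); cv2.imwrite("pics/b.png",b[:,:,::-1])
s=r.sense();print(s["tcp_rot"].tolist(),s["eef_pos"])
E
```

```text
side cap_center [299.1, 320.8] 0.89
top cap_center [446.0, 217.1] 0.8
cap_center [454.8 -97.3  16.5] [np.float64(6.641075762428239), np.float64(6.641075762428303)]
side cap [295.8, 325.8] 0.81
top cap [448.4, 216.9] 0.55
cap [ 452.1 -105.3   11.3] [np.float64(3.294458429154859), np.float64(3.2944584291548162)]
side bottle [309.8, 176.7] 0.74
top bottle [249.4, 217.4] 0.96
bottle [445.  411.1  -9.2] [np.float64(1.404414917770748), np.float64(1.4044149177706902)]
side bottle_rim [309.3, 138.5] 0.73
top bottle_rim [242.0, 213.6] 0.63
bottle_rim [448.8 400.4 126.7] [np.float64(3.0248075277425834), np.float64(3.024807527742603)]
side cap 288 [ 433.8 -117.    31. ] [455.1 -96.8  33.2] [475.6 -74.5  36.7] mid [454.7 -95.7  33.9]
side bottle 57 [439.  392.2 110.2] [449.6 403.5 115.3] [460.6 417.  122.6] mid [449.8 404.6 116.4]
side capped_bottle 188 [403.8 218.5 118. ] [424.6 237.8 123.7] [445.3 263.7 128.2] mid [424.5 241.1 123.1]
side bottle body 258 [417.3 369.9  10. ] [453.9 381.2  31.4] [482.1 406.5  49.8] mid [449.7 388.2  29.9]
top cap 219 [ 430.5 -118.4   31.1] [450.8 -97.2  34.2] [470.7 -76.2  39.6] mid [450.6 -97.3  35.4]
top bottle 74 [432.5 391.5 110.7] [444.3 403.6 117.2] [456.  418.  122.8] mid [444.3 404.8 116.8]
top capped_bottle 270 [398.6 220.2 118.7] [419.9 240.2 125.5] [440.  262.  131.1] mid [419.3 241.1 124.9]
top bottle body 67 [413.4 371.4  10.4] [441.4 377.5  32.2] [474.  395.5  49.7] mid [443.7 383.4  30. ]
[-3.141562485301126, -6.588010982300219e-06, 2.6848207017534067] [275.7 560.9 231.3]
```

View pics/side0.png

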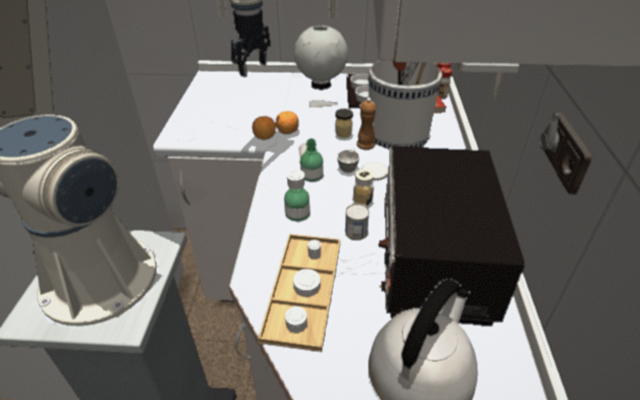

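View pics/b.png

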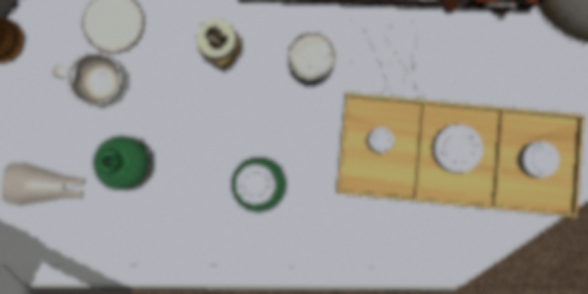

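The side image shows the fitting cap in the nearest compartment at about (296,319). The wide cap is at (307,282), the narrow cap at (315,250), the open bottle at (311,162) and the capped one at (297,197). The top crop agrees: the cap is in the right compartment at about (540,158), and the open bottle is the green one at (123,162).

Estimates in mm: cap about (452.5, -96.5), with its top at about 34–35. Rim about (447, 404, 120). Moving towards the cap now.

>>> {"fn": "play_rows", "kwargs": {"steps": [{"delta_pos": [-3.1, -3.5, 0], "yaw": 0.139, "jaw": 72}, {"delta_pos": [-6.2, -7.0, 0], "yaw": 0.278, "jaw": 72}, {"delta_pos": [-9.3, -10.5, 0], "yaw": 0.417, "jaw": 72}, {"delta_pos": [-12.4, -14.0, 0], "yaw": 0.557, "jaw": 72}, {"delta_pos": [-15.5, -17.5, 0], "yaw": 0.696, "jaw": 72}, {"delta_pos": [-18.6, -21.0, 0], "yaw": 0.835, "jaw": 72}, {"delta_pos": [-21.7, -24.5, 0], "yaw": 0.974, "jaw": 72}, {"delta_pos": [-24.8, -28.0, 0], "yaw": 1.114, "jaw": 72}], "grip_force": 60}}

```text
clock: 2.8
eef_pos: [374.9, 198.6, 231.6]
tcp_rot: [3.141, -0.0, 1.566]
contact_force: [1.3, -0.0, -1.0]
opening: 0.718
grasp_force: 0.0
```

>>> {"fn": "play_rows", "kwargs": {"steps": [{"delta_pos": [-4.5, 1.2, 0], "yaw": 0, "jaw": 72}, {"delta_pos": [-9.1, 2.4, 0], "yaw": 0, "jaw": 72}, {"delta_pos": [-13.6, 3.6, 0], "yaw": 0, "jaw": 72}, {"delta_pos": [-18.2, 4.8, 1.5], "yaw": 0, "jaw": 72}, {"delta_pos": [-22.6, 5.9, 4], "yaw": 0, "jaw": 72}, {"delta_pos": [-27.0, 7.0, 7], "yaw": 0, "jaw": 72}, {"delta_pos": [-29.67, 7.77, 10], "yaw": 0, "jaw": 72}, {"delta_pos": [-29.67, 7.77, 13], "yaw": 0, "jaw": 72}]}}

```text
clock: 3.6
eef_pos: [454.0, -99.9, 100.4]
tcp_rot: [3.139, 0.001, 1.568]
contact_force: [-0.3, 0.5, -0.3]
opening: 0.717
grasp_force: 0.0
```

```bash
python3 - <<'E'
from h import *
np.set_printoptions(precision=1,suppress=True)
for c in("side","top"):
    im,d=vision.grab_frame(c); np.save(f"{c}1.npy",d); cv2.imwrite(f"pics/{c}1.png",im[:,:,::-1])
    P=cloud(c,d,np.ones((400,640),bool)); n=np.hypot(P[:,0]-452,P[:,1]+97)
    for lo,hi in((28,42),(95,120),(120,140),(160,180)):
        Q=P[(n<65)&(P[:,2]>lo)&(P[:,2]<hi)]
        if len(Q)>3: print(c,lo,len(Q),Q.min(0),Q.max(0),"mid",(Q.min(0)+Q.max(0))/2)
a=cv2.imread("pics/side1.png")[200:380,220:400]; cv2.imwrite("pics/s1c.png",cv2.resize(a,None,fx=3,fy=3,interpolation=cv2.INTER_CUBIC))
s=r.sense();print(s["tcp_rot"].tolist(),s["eef_pos"],s["clock"])
E
```

```text
side 28 330 [ 434.  -117.2   28. ] [475.7 -74.2  38. ] mid [454.8 -95.7  33. ]
side 95 71 [ 413.1 -111.6  105.3] [501.5 -88.  119.8] mid [457.3 -99.8 112.6]
side 120 120 [ 412.9 -111.9  120.1] [501.5 -92.  140. ] mid [ 457.2 -102.   130.1]
side 160 358 [ 392.1 -117.5  160. ] [515.2 -83.9 180. ] mid [ 453.7 -100.7  170. ]
top 28 239 [ 430.4 -119.3   28.4] [470.6 -76.   39.3] mid [450.5 -97.6  33.8]
top 95 23 [406.8 -98.5 103. ] [492.1 -87.2 119.7] mid [449.4 -92.8 111.4]
top 120 21 [406.9 -92.6 121. ] [493.7 -87.7 138.4] mid [450.3 -90.2 129.7]
top 160 101 [ 388.  -100.2  160.1] [515.4 -81.6 179.6] mid [451.7 -90.9 169.8]
[-3.1353859543619707, -0.0013819478581287292, 1.568700407086641] [449.9 -96.8  98.3] 3.7
```

View pics/s1c.png

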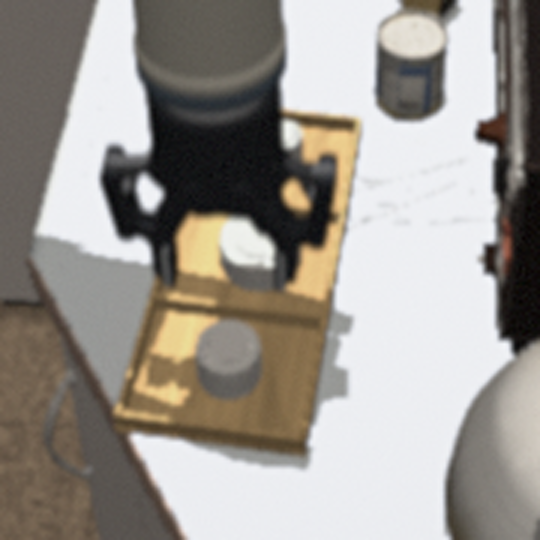

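The gripper is above the right compartment, aligned with organiser x and straddling the cap line. The gray cap in shadow is at crop (228,358) and the fingers are at (165,265) and (285,265). In-picture offsets are within 2 mm, so I'm descending.

>>> {"fn": "play_rows", "kwargs": {"steps": [{"delta_pos": [0, -0.1, 2.5], "yaw": 0, "jaw": 72}, {"delta_pos": [0, -0.1, 5.0], "yaw": 0, "jaw": 72}, {"delta_pos": [0, -0.1, 7.0], "yaw": 0, "jaw": 72}, {"delta_pos": [0, -0.1, 8.3], "yaw": 0, "jaw": 72}, {"delta_pos": [0, -0.1, 9.0], "yaw": 0, "jaw": 72}, {"delta_pos": [0, -0.1, 9.3], "yaw": 0, "jaw": 72}, {"delta_pos": [0, -0.1, 9.3], "yaw": 0, "jaw": 72}, {"delta_pos": [0, -0.1, 9.3], "yaw": 0, "jaw": 72}]}}

```text
clock: 4.5
eef_pos: [452.1, -96.5, 9.1]
tcp_rot: [3.14, 0.0, 1.571]
contact_force: [-1.0, -0.4, 0.3]
opening: 0.719
grasp_force: 0.0
```

>>> {"fn": "play_rows", "kwargs": {"steps": [{"delta_pos": [0, 0, 0], "yaw": 0, "jaw": 60}, {"delta_pos": [0, 0, 0], "yaw": 0, "jaw": 55}, {"delta_pos": [0, 0, 0], "yaw": 0, "jaw": 50}, {"delta_pos": [0, 0, 0], "yaw": 0, "jaw": 40}, {"delta_pos": [0, 0, 0], "yaw": 0, "jaw": 30}, {"delta_pos": [0, 0, 0], "yaw": 0, "jaw": 30}, {"delta_pos": [0, 0, 0], "yaw": 0, "jaw": 30}, {"delta_pos": [0, 0, 0], "yaw": 0, "jaw": 30}], "grip_force": 70}}

```text
clock: 5.3
eef_pos: [451.7, -96.5, 9.1]
tcp_rot: [3.141, 0.0, 1.571]
contact_force: [-3.2, 1.0, 13.6]
opening: 0.486
grasp_force: 68.8
```

>>> {"fn": "play_rows", "kwargs": {"steps": [{"delta_pos": [0, 0, -0.5], "yaw": 0, "jaw": 30}, {"delta_pos": [0, 0, -2.5], "yaw": 0, "jaw": 30}, {"delta_pos": [0, 0, -5], "yaw": 0, "jaw": 30}, {"delta_pos": [0, 0, -8], "yaw": 0, "jaw": 30}, {"delta_pos": [0, 0, -11], "yaw": 0, "jaw": 30}, {"delta_pos": [0, 0, -14], "yaw": 0, "jaw": 30}, {"delta_pos": [0, 0, -16], "yaw": 0, "jaw": 30}, {"delta_pos": [0, 0, -17], "yaw": 0, "jaw": 30}]}}

```text
clock: 6.1
eef_pos: [452.2, -96.6, 180.2]
tcp_rot: [3.139, 0.001, 1.571]
contact_force: [0.3, 0.3, -1.9]
opening: 0.482
grasp_force: 70.8
```

>>> {"fn": "play_rows", "kwargs": {"steps": [{"delta_pos": [2, 0, 0], "yaw": 0, "jaw": 30}, {"delta_pos": [6, 0, 0], "yaw": 0, "jaw": 30}, {"delta_pos": [10, -0.1, 0], "yaw": 0, "jaw": 30}, {"delta_pos": [14.5, -0.1, 0], "yaw": 0, "jaw": 30}, {"delta_pos": [19, -0.2, 0], "yaw": 0, "jaw": 30}, {"delta_pos": [23.5, -0.2, 0], "yaw": 0, "jaw": 30}, {"delta_pos": [28, -0.3, 0], "yaw": 0, "jaw": 30}, {"delta_pos": [32, -0.3, 0], "yaw": 0, "jaw": 30}]}}

```text
clock: 6.9
eef_pos: [447.6, 225.5, 177.6]
tcp_rot: [-3.141, 0.0, 1.571]
contact_force: [0.8, -0.5, -1.1]
opening: 0.482
grasp_force: 70.8
```

>>> {"fn": "play_rows", "kwargs": {"steps": [{"delta_pos": [4, 0, 0], "yaw": 0, "jaw": 30}, {"delta_pos": [8, -0.1, 0], "yaw": 0, "jaw": 30}, {"delta_pos": [12, -0.1, 0], "yaw": 0, "jaw": 30}, {"delta_pos": [15, -0.2, 0], "yaw": 0, "jaw": 30}, {"delta_pos": [17.2, -0.2, 0], "yaw": 0, "jaw": 30}, {"delta_pos": [18, -0.2, 0], "yaw": 0, "jaw": 30}, {"delta_pos": [18, -0.2, 0], "yaw": 0, "jaw": 30}, {"delta_pos": [18, -0.2, 0], "yaw": 0, "jaw": 30}]}}

```text
clock: 7.7
eef_pos: [446.2, 402.4, 177.7]
tcp_rot: [-3.141, 0.001, 1.571]
contact_force: [0.6, -0.1, -0.3]
opening: 0.484
grasp_force: 70.8
```

```bash
cat > m.py <<'E'
from h import *
import sys
np.set_printoptions(precision=1,suppress=True)
tag=sys.argv[1]
s=r.sense();print(s["tcp_rot"].tolist(),s["eef_pos"],s["clock"],s["opening"],s["contact_force"])
for c in("side","top"):
    im,d=vision.grab_frame(c); cv2.imwrite(f"pics/{c}{tag}.png",im[:,:,::-1]); np.save(f"{c}{tag}.npy",d)
R={}
for t in("cap_center","bottle_rim","bottle","cap"):
    for c in("side","top"):
        o=vision.landmark_of(c,t)
        if o: R.setdefault(t,[]).append(ray(c,o[0]["uv"])); print(c,t,np.array(o[0]["uv"]),round(o[0]["conf"],2))
        if t in("bottle","cap"):
            for o in vision.cut_out(c,t)[:1]:
                d=np.load(f"{c}{tag}.npy");P=cloud(c,d,o["region"]);print("  cut",c,t,round(o["conf"],2),len(P),*(np.percentile(P,[2,98],axis=0) if len(P) else []))
    if len(R.get(t,[]))==2: print("TRI",t,*tri(R[t]))
E
python3 m.py 2; python3 - <<'E'
import cv2,numpy as np
a=cv2.imread("pics/side2.png")[60:220,240:400];b=cv2.imread("pics/top2.png")[150:290,180:320]
f=lambda i:cv2.resize(i,(390,390),interpolation=cv2.INTER_CUBIC)
cv2.imwrite("pics/c2.png",np.hstack([f(a),f(b)]))
E
```

```text
[-3.1407060615559943, 0.0012466848201375669, 1.5706621316125458] [446.2 402.4 177.7] 7.7 0.4839334746619481 [ 0.6 -0.1 -0.3]
side cap_center [307.4 115.6] 0.55
top cap_center [237.  215.1] 0.5
TRI cap_center [444.4 395.2 198.5] [np.float64(1.6855710474721224), np.float64(1.6855710474720604)]
side bottle_rim [309.8 136.5] 0.83
top bottle_rim [240.5 213.6] 0.6
TRI bottle_rim [449.3 402.9 131.3] [np.float64(2.323792226993767), np.float64(2.3237922269937723)]
side bottle [311.9 173.5] 0.71
  cut side bottle 0.6 732 [421.8 372.1   3.9] [481.6 414.2 116.9]
top bottle [248.5 217.8] 0.85
  cut top bottle 0.86 287 [422.9 371.8  16.9] [472.7 405.5 105.8]
TRI bottle [447.5 411.8   1.4] [np.float64(2.352608929216414), np.float64(2.3526089292164034)]
side cap [310.3 123.4] 0.66
  cut side cap 0.65 234 [434.1 380.3 173.3] [469.8 414.8 204. ]
top cap [239.  214.7] 0.38
TRI cap [448.7 396.8 174.5] [np.float64(0.9418051335179655), np.float64(0.9418051335180103)]
```

View pics/c2.png

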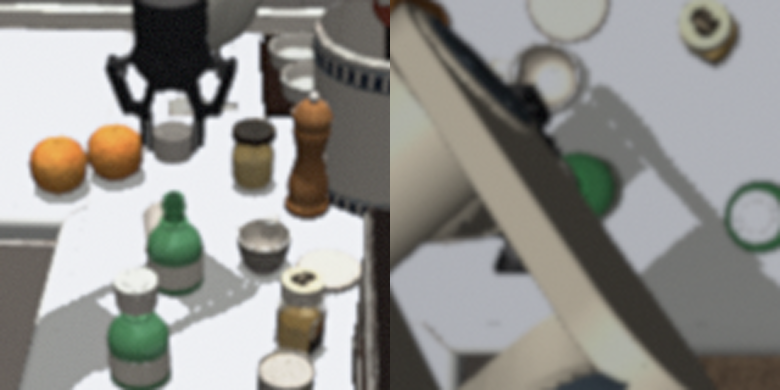

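The side crop (left) shows the cap held upright between the fingers at crop (173,140), above the open neck at (174,200). In the top view the arm hides both the cap and the mouth, so only the side view helps here. I'll go down to just above the rim and compare again.

>>> {"fn": "play_rows", "kwargs": {"steps": [{"delta_pos": [0.05, 0, 1], "yaw": 0, "jaw": 30}, {"delta_pos": [0.05, 0, 2], "yaw": 0, "jaw": 30}, {"delta_pos": [0.05, 0, 3], "yaw": 0, "jaw": 30}, {"delta_pos": [0.05, 0, 3.8], "yaw": 0, "jaw": 30}, {"delta_pos": [0.05, 0, 4.2], "yaw": 0, "jaw": 30}, {"delta_pos": [0.05, 0, 4.3], "yaw": 0, "jaw": 30}, {"delta_pos": [0.05, 0, 4.3], "yaw": 0, "jaw": 30}, {"delta_pos": [0.05, 0, 4.3], "yaw": 0, "jaw": 30}]}}

```text
clock: 9.2
eef_pos: [446.7, 404.3, 135.7]
tcp_rot: [3.141, -0.0, 1.571]
contact_force: [0.0, -0.3, -0.1]
opening: 0.485
grasp_force: 70.8
```

```bash
python3 - <<'E'
from h import *
np.set_printoptions(precision=1,suppress=True)
for k in range(2):
    im,d=vision.grab_frame("side"); s=r.sense(); print(s["eef_pos"],s["tcp_rot"],s["clock"])
np.save("side3.npy",d); cv2.imwrite("pics/side3.png",im[:,:,::-1])
P=cloud("side",d,np.ones((400,640),bool)); n=np.hypot(P[:,0]-449,P[:,1]-400)
for z in list(range(10,60,10))+list(range(80,170,6)):
    Q=P[(n<60)&(P[:,2]>z)&(P[:,2]<=z+6)]
    if len(Q)>2: print(z,len(Q),"x",Q[:,0].min(),Q[:,0].max(),(Q[:,0].min()+Q[:,0].max())/2,"y",np.sort(Q[:,1])[:4],Q[:,1].max())
# same fit on pregrasp cap
d0=np.load("side0.npy");P=cloud("side",d0,np.ones((400,640),bool)); n=np.hypot(P[:,0]-454,P[:,1]+97)
for z in (8,14,20,26,32):
    Q=P[(n<40)&(P[:,2]>z)&(P[:,2]<=z+6)]
    if len(Q)>2: print("cap0",z,len(Q),"x",Q[:,0].min(),Q[:,0].max(),"y",np.sort(Q[:,1])[:4],Q[:,1].max())
cv2.imwrite("pics/c3.png",cv2.resize(cv2.imread("pics/side3.png")[95:185,265:355],(540,540),interpolation=cv2.INTER_CUBIC))
E
```

```text
[446.7 404.2 135.7] [ 3.1 -0.   1.6] 9.25
[446.7 404.2 135.7] [ 3.1 -0.   1.6] 9.3
10 28 x 433.21981818457743 482.0877815967918 457.6537998906846 y [373.5 373.8 374.  374.6] 401.45117574431515
20 31 x 417.8198970494053 482.05922585248436 449.93956145094484 y [372.4 372.8 373.4 373.6] 403.94218399629654
30 45 x 418.2645124202922 482.1396759097567 450.20209416502445 y [371.3 371.6 371.8 372.7] 400.83861291363405
40 47 x 418.93417741226057 482.2035880605105 450.56888273638555 y [368.9 371.4 373.7 373.9] 400.26973864390766
50 46 x 418.43608018137456 481.9615617686004 450.1988209749875 y [371.4 374.7 374.8 375.3] 407.788468997403
80 21 x 435.1054411120183 464.9344907131082 450.01996591256324 y [389.  390.  390.  392.4] 417.2319713063814
86 31 x 435.66418022251423 465.5498265789078 450.60700340071105 y [389.5 390.2 390.4 391.3] 410.8734535089509
92 17 x 438.910025879654 460.7580574624025 449.8340416710282 y [392.4 392.5 393.4 394.4] 403.8466353247568
98 18 x 435.9920439669835 463.13658531608917 449.5643146415363 y [391.8 394.6 394.8 395.1] 404.85568333981973
104 27 x 436.22830333246634 463
[... 874 characters left out ...]
8897 484.97281208292037 450.9272287859087 y [382.9 383.2 383.8 385.3] 426.7211554403689
164 22 x 417.0914813605233 485.0459519097304 451.06871663512686 y [391.9 392.5 392.8 393.7] 402.7963785524621
cap0 8 37 x 433.06153900602055 476.6327905227664 y [-117.9 -117.4 -117.  -116.9] -92.71638601006384
cap0 14 35 x 433.38897631139366 475.6066540960545 y [-117.6 -116.5 -116.3 -116.3] -98.77505277679768
cap0 20 44 x 433.7868658395634 475.69038789949525 y [-117.2 -117.  -116.9 -116.9] -98.96349043228997
cap0 26 109 x 433.8621177038069 475.6352009667932 y [-117.  -116.9 -116.7 -116.5] -74.39107109279064
cap0 32 236 x 433.9275387236331 475.6461261020836 y [-117.5 -116.9 -116.2 -115.8] -75.5067075781493
```

View pics/c3.png

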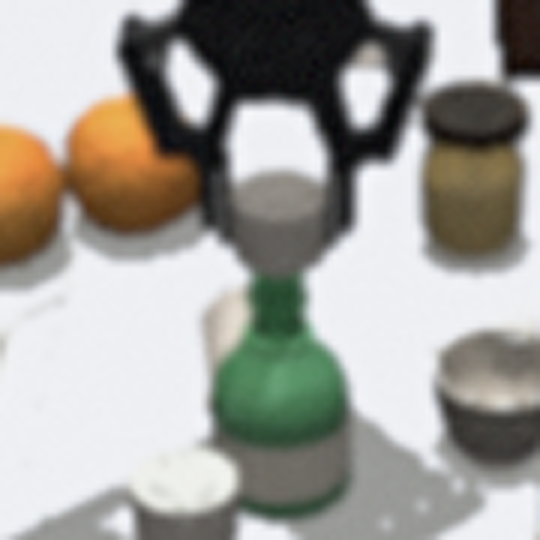

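The side crop shows the cap squarely above the neck, with the cap at (278,225) and the neck at (278,305). The side cloud puts the cap's middle at x=450.9 and the neck's at 450.0, and y agrees within 1 mm. I'll correct x by -0.8 mm and lower the cap over the rim.

>>> {"fn": "play_rows", "kwargs": {"steps": [{"delta_pos": [0.03, -0.08, 0.2], "yaw": 0, "jaw": 30}, {"delta_pos": [0.03, -0.08, 0.6], "yaw": 0, "jaw": 30}, {"delta_pos": [0.03, -0.08, 1.0], "yaw": 0, "jaw": 30}, {"delta_pos": [0.03, -0.08, 1.4], "yaw": 0, "jaw": 30}, {"delta_pos": [0.03, -0.08, 1.8], "yaw": 0, "jaw": 30}, {"delta_pos": [0.03, -0.08, 2.2], "yaw": 0, "jaw": 30}, {"delta_pos": [0.03, -0.08, 2.4], "yaw": 0, "jaw": 30}, {"delta_pos": [0.03, -0.08, 2.4], "yaw": 0, "jaw": 30}]}}

```text
clock: 10.1
eef_pos: [445.5, 404.3, 110.9]
tcp_rot: [-3.141, 0.0, 1.571]
contact_force: [-0.3, 0.9, -1.6]
opening: 0.482
grasp_force: 70.8
```

>>> {"fn": "play_rows", "kwargs": {"steps": [{"delta_pos": [0, 0, 0.1], "yaw": 0, "jaw": 30}, {"delta_pos": [0, 0, 0.2], "yaw": 0, "jaw": 30}, {"delta_pos": [0, 0, 0.3], "yaw": 0, "jaw": 30}, {"delta_pos": [0, 0, 0.4], "yaw": 0, "jaw": 30}, {"delta_pos": [0, 0, 0.5], "yaw": 0, "jaw": 30}, {"delta_pos": [0, 0, 0.6], "yaw": 0, "jaw": 30}, {"delta_pos": [0, 0, 0.7], "yaw": 0, "jaw": 30}, {"delta_pos": [0, 0, 0.7], "yaw": 0, "jaw": 30}], "grip_force": 100}}

```text
clock: 10.9
eef_pos: [445.7, 404.3, 104.3]
tcp_rot: [3.141, 0.0, 1.571]
contact_force: [-0.1, 0.4, -5.5]
opening: 0.475
grasp_force: 101.4
```

>>> {"fn": "play_rows", "kwargs": {"steps": [{"delta_pos": [0, 0, 0.1], "yaw": 0, "jaw": 30}, {"delta_pos": [0, 0, 0.2], "yaw": 0, "jaw": 30}, {"delta_pos": [0, 0, 0.3], "yaw": 0, "jaw": 30}, {"delta_pos": [0, 0, 0.35], "yaw": 0, "jaw": 30}, {"delta_pos": [0, 0, 0.4], "yaw": 0, "jaw": 30}, {"delta_pos": [0, 0, 0.45], "yaw": 0, "jaw": 30}, {"delta_pos": [0, 0, 0.45], "yaw": 0, "jaw": 30}, {"delta_pos": [0, 0, 0.45], "yaw": 0, "jaw": 30}]}}

```text
clock: 11.7
eef_pos: [445.7, 404.5, 100.2]
tcp_rot: [3.141, -0.0, 1.571]
contact_force: [-2.4, 1.7, 5.9]
opening: 0.477
grasp_force: 102.2
```

>>> {"fn": "play_rows", "kwargs": {"steps": [{"delta_pos": [0, 0, 0.05], "yaw": 0, "jaw": 30}, {"delta_pos": [0, 0, 0.1], "yaw": 0, "jaw": 30}, {"delta_pos": [0, 0, 0.15], "yaw": 0, "jaw": 30}, {"delta_pos": [0, 0, 0.15], "yaw": 0, "jaw": 30}, {"delta_pos": [0, 0, 0.15], "yaw": 0, "jaw": 30}, {"delta_pos": [0, 0, 0.15], "yaw": 0, "jaw": 30}, {"delta_pos": [0, 0, 0.15], "yaw": 0, "jaw": 30}, {"delta_pos": [0, 0, 0.15], "yaw": 0, "jaw": 30}]}}

```text
clock: 12.5
eef_pos: [445.9, 404.7, 99.4]
tcp_rot: [3.141, -0.001, 1.571]
contact_force: [-4.1, -0.9, 11.0]
opening: 0.476
grasp_force: 103.1
```

```bash
python3 - <<'E'
from h import *
np.set_printoptions(precision=1,suppress=True)
for k in range(2):
    im,d=vision.grab_frame("side"); s=r.sense(); print(s["eef_pos"],s["contact_force"],s["wrist_torque"],s["clock"])
np.save("side5.npy",d); cv2.imwrite("pics/side5.png",im[:,:,::-1])
P=cloud("side",d,np.ones((400,640),bool)); n=np.hypot(P[:,0]-449,P[:,1]-400)
for z in list(range(10,60,10))+list(range(80,130,6)):
    Q=P[(n<60)&(P[:,2]>z)&(P[:,2]<=z+6)]
    if len(Q)>2: print(z,len(Q),"x",Q[:,0].min(),Q[:,0].max(),(Q[:,0].min()+Q[:,0].max())/2,"y",np.sort(Q[:,1])[:4],Q[:,1].max())
cv2.imwrite("pics/c5.png",cv2.resize(cv2.imread("pics/side5.png")[95:185,265:355],(540,540),interpolation=cv2.INTER_CUBIC))
E
```

```text
[445.9 404.7  99.4] [-3.5 -0.8 11.7] [-0.1  0.6 -0. ] 12.55
[445.8 404.7  99.4] [-3.3 -1.  11.6] [-0.   0.6 -0. ] 12.6
10 28 x 433.2203818700775 482.081543131208 457.6509625006428 y [372.8 373.2 373.5 373.6] 401.4974452209044
20 37 x 417.86700317936624 482.211348157515 450.03917566844063 y [370.1 371.3 372.7 372.9] 400.6808277536377
30 41 x 418.2429055639046 482.2015827557534 450.222244159829 y [372.7 373.1 373.3 373.6] 403.99522920345566
40 46 x 418.2430699574673 482.23683955930574 450.2399547583865 y [370.7 370.7 373.  373.6] 404.41510588678693
50 45 x 418.3854833477704 482.1270327812731 450.2562580645217 y [368.4 372.1 372.4 373.2] 404.52731361145743
80 22 x 435.6594604324267 465.79525660108203 450.7273585167544 y [384.9 390.6 391.1 391.7] 403.7823600169479
86 7 x 441.79520944669054 460.74179622596813 451.26850283632933 y [387.8 390.7 391.4 391.4] 396.3974470592275
92 23 x 431.13510259586036 470.94262484706763 451.038863721464 y [383.7 383.8 384.8 384.9] 407.7481502136782
98 35 x 423.09946050182697 477.06722128622647 450.0833408940267 y [382.3 382.9 383.1 383.6] 397.3646486884943
104 37 x 417.8536083838013 482.4488898929924 450.15124913839685 y [382.1 383.1 383.3 384.3] 400.05441389332213
110 54 x 417.9371381040744 482.44949792126357 450.193318012669 y [380.7 382.1 383.2 383.6] 402.6433280516994
116 69 x 418.027773476501 482.4694407012928 450.2486070888969 y [381.2 382.5 382.5 383.6] 428.2123676859178
122 106 x 418.2092852214496 482.5655698262876 450.3874275238686 y [384.9 384.9 385.2 387. ] 424.189966986281
128 21 x 415.8257619769738 482.43107470729905 449.12841834213646 y [390.8 391.7 391.8 394.2] 401.79320026375717
```

View pics/c5.png

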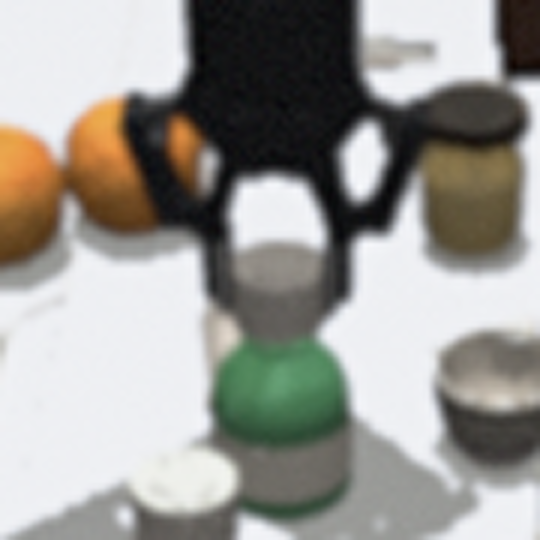

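The crop shows the cap seated low on the neck at (278,285), straight and just above the shoulder at (278,345). The bottle hasn't moved, and the push is 11.6 N at about -10.2 mm. I'll press slightly more for margin.

>>> {"fn": "play_rows", "kwargs": {"steps": [{"delta_pos": [0, 0, 0.03], "yaw": 0, "jaw": 30}, {"delta_pos": [0, 0, 0.06], "yaw": 0, "jaw": 30}, {"delta_pos": [0, 0, 0.08], "yaw": 0, "jaw": 30}, {"delta_pos": [0, 0, 0.08], "yaw": 0, "jaw": 30}, {"delta_pos": [0, 0, 0.08], "yaw": 0, "jaw": 30}, {"delta_pos": [0, 0, 0.08], "yaw": 0, "jaw": 30}, {"delta_pos": [0, 0, 0.08], "yaw": 0, "jaw": 30}, {"delta_pos": [0, 0, 0.08], "yaw": 0, "jaw": 30}]}}

```text
clock: 13.4
eef_pos: [446.1, 404.8, 99.4]
tcp_rot: [3.14, -0.001, 1.571]
contact_force: [-5.8, -1.7, 19.3]
opening: 0.476
grasp_force: 103.7
```

```bash
python3 -c "
from rig import r
print(r.sign_off())"
```

```text
the job is handed in; nothing more can be done
None
```

The middle-sized cap is clicked straight onto the open bottle and still held down with about 19 N, the bottle stands where it was, and the job is handed in at 13.4 s of 38 s; sign-off gave no verdict.

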